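# Move a clip-on pan handle from the saute pan to the saucepan

## Task

The saute pan of vegetables is going into the oven, so its clip-on safety handle has to come off: press the handle into its socket until it stops, pinch the two spring buttons together and draw it off, then clip it onto the empty saucepan instead, pressed fully home and let go so that both buttons spring back out and it is locked. Leave both pans standing where they are (do not drag or tip them) and do not knock over or shift the salt shaker, tumbler or tin.

Things in the scene. Friction and masses are not known exactly. Their poses are not given: they have to be found in the camera images.
- handle: Black clip-on pan handle, 203 mm long, 0.15 kg. Origin: centre of its collar's front face (42 wide x 32 high mm); x forward along the steel nose into the pan, z up. Nose 27 x 20.5 mm, to x=+37 mm, its last 10 mm tapered to 17 x 15. Behind the collar a shell 37 wide x 29 high mm to x=-66 mm, then the grip, curving up 13 mm, to x=-166 mm. Balance point about 20 mm behind the middle of the buttons.
- button_l (a joint): Travel of the left (+y of the handle) button: 0 = out, 0.007 m = fully in; 8 N to start it, 14 N at full travel; it springs back. It carries a tooth on the nose whose barb hooks back over a lip in the socket: while the handle sits hooked the button gives only 1 to 2 mm however hard it is squeezed. Pushed into the socket until the collar meets the mouth, the button can be pinched in.
- button_r (a joint): The same for the right (-y) button. With BOTH in by 6 mm or more the handle draws off freely. A light grip (5 to 8 N) on the buttons is enough to push the handle in, against 5 to 7 N; squeezed hard while still hooked, the barbs rub and it takes two or three times the push. About 25 N pinches the buttons fully in and carries the handle.
- button_l_face (a point): Centre of the left grey ribbed button's outer face: at handle x=-43 mm, y=+26 mm, z=0 when out; it moves with the button. A button is 32 mm long, 18 mm high and stands out of the shell's side; 52 mm over both faces when out, 38 mm when both are in.
- button_r_face (a point): Centre of the right button's outer face: at handle x=-43 mm, y=-26 mm, z=0 when out.
- saute_pan: Wide shallow heavy steel pan, 200 mm across, 62 mm high, an onion, garlic and lemon fixed in it; 2.8 kg. The handle is on it at the start. Stands loose on the worktop and slides if pushed with some 11 N or more. Origin: centre of its underside; -x points out through its socket, roughly to the robot; z up. Which pan is left and which right varies.
- saute_pan_mouth (a point): Centre of the mouth of the saute pan's socket, 139 mm from the pan's centre along its -x, 54 mm above the worktop. Its x goes into the socket, which rises outwards by 0.436 rad (25 degrees), as does the handle on it. Hooked, the handle's origin lies 4.5 mm outside the mouth (x=-4.5 mm), pressed outwards by a spring plate in the socket; it may sag 0.07 rad.
- saucepan: Narrower, deeper, empty heavy steel pan without a handle, 160 mm across, 92 mm high, 2.4 kg. Stands loose on the worktop and slides if pushed with some 10 N or more. Origin: centre of its underside; -x points out through its socket, roughly to the robot; z up.
- saucepan_mouth (a point): Centre of the saucepan socket's mouth, 123 mm from the pan's centre, 58 mm up; x goes in, level. Both sockets: sleeve 43 mm long, 30 x 22 mm inside, 40 x 28 outside; a spring plate meets the nose 6 mm before home (1.5 N; 5 N at home). Buttons held in, slide on until the collar meets the mouth (within 1 mm; 7 to 9 N), then let go: the handle backs off 4.5 mm onto its hooks.
- salt_shaker: glass salt shaker, 44 mm across, 90 mm tall, standing between the two pans; a bystander, loose. Origin: centre of its underside
- tumbler: plain glass tumbler, 81 mm across, 92 mm tall, standing on the chopping board at the right; a bystander, loose. Origin: centre of its underside
- tin: unopened food tin, 76 mm across, 58 mm tall, standing at the left; a bystander, loose. Origin: centre of its underside

How it is judged:
By the outcome, as a careful person would: the job done as asked, in the order asked, and still so for the second after the job is handed in, with the robot touching nothing.
It also fails if it takes over 54 s, if anything falls off the work surface, if the arm or the gripper's body presses on something with over 40 N, if the wrist force passes 120 N, or if a joint passes its speed limit or range.

## Robot

A 7-joint arm with a two-finger parallel gripper is mounted at the origin on a cart in front of the work surface, level with it; the furniture and walls round the work are solid. World frame = base frame: x ahead of the robot, y to its left, z up, the work surface at z = 0. Lengths are in m, angles in rad, forces in N, time in s.
With the tool pointing down it reaches from about 0.4 to 0.75 m from the base axis. Payload 19.5 kg.
Tool frame: the origin (TCP) lies at the very end of the fingers, on their centre line; the grasp point (between the pads) lies 19 mm behind it (robot.hold_point_z is the distance from the TCP to the grasp point, in m); z points along the fingers, y is the line along which they close (so a half turn about z gives the same grasp; the last joint's range is limited). The gripper opens to 85 mm and grips with 20 to 120 N. Pads are 22 mm wide; open, the fingers measure 114 mm over their backs; the gripper's body (76 mm by 85 mm) begins 54 mm behind the grasp point. The pads swing forward as they close: fully open they stand 13 mm farther back than shut.
Start: joints at [1.229, 0.707, -0.028, 1.485, 0.022, 0.951, -0.075], TCP at [0.17, -0.549, 0.231] pointing down, gripper open.
Joint ranges: [-2.71, 2.71], [-0.32, 2.16], [-1.57, 1.52], [0, 2.45], [-1.46, 4.6], [0, 2.02], [-2.83, 2.83]. Speed limits (rad/s): [1.89, 1.89, 2.57, 2.57, 3.01, 3.01, 3.01].

## Interface

Orientations are given as [roll, pitch, yaw] about the fixed x, y, z axes, in that order (R = Rz(yaw) Ry(pitch) Rx(roll)).
In Python, from cell import robot gives the robot as it stands.
- The arm moves only by the shell command python3 drive.py 'ROWS' [FORCE]. ROWS is one flat JSON list of numbers that holds 1 to 12 rows one after another, with no inner brackets; each row has 5 numbers: the finger opening in m, then dx, dy, dz in units of 25 mm, then a turn about the tool's z in units of 0.25 rad; each row shifts and turns the commanded pose from where the row before left it, along the tool's axes as they then stand; what a row does not reach is not made up. A row lasts 1/12 s, in which the tool goes at most 0.0417 m and 0.125 rad, less where a joint would pass 70% of its speed; a pose out of reach is approached as far as the arm can. The fingers move at their own pace and stop on an object; FORCE is the grip in N (left out, the last holds). Time passes only in rows, so rows that do not move let the fingers close. It prints the time, the measured TCP pose, the force, the opening and the grip force at its end. Input that does not fit is refused with a message, and nothing moves.
- robot.state(): the state, without advancing time (a new reading comes with each control period).
- robot.get_image(name): name is "side" or "top"; returns a dict with "frame" (480x640x3 uint8, red, green, blue), "range_z" (480x640 float32, m along the optical axis (not along the pixel's ray), 0 where there is no reading), "fov_y" (degrees; the focal length in pixels is half the picture's height over the tangent of half this angle, whatever the lens; pixels are square), "cx", "cy" (the principal point, pixels), "origin" and "orientation" of the camera in the world. Camera axes: x right, y up, looking along -z (the intrinsics and any distortion apply to the point x, -y, -z); pixel columns grow to the right and rows downward; lengths in m; the calibration is good to about 2 mm. A picture is of the moment at which its call begins.
- robot.finish_job(): hands the job in; it is judged then, once.
The state is a dict: "clock": time; "q": joint angles; "qvel": joint speeds; "joint_efforts": joint torques, N m; "eef_pos": TCP position; "eef_rot": TCP orientation; "force": force on the tool from outside, world axes, zero at the start; "wrist_torque": the same for the moment, N m; "finger_gap": finger opening in m; "finger_force": force on a finger pad.
Only numpy, scipy, OpenCV 4.12 (cv2) and the standard library are available. Lean on these libraries where they do the work, as an engineer would, in place of code of your own. Each camera call takes 0.05 s, during which the arm holds its last target. There are 200 camera calls.

## Working session

There is one attempt and no reset: what is moved stays moved. The work goes in short steps, Python scripts to look and compute and a shell command to move; the robot and the scene stay as the last step left them, time stands still between calls to the robot, and variables do not carry over. Pictures are saved under pics/ and viewed, at most 10 in all, crops included, and the job is handed in when it is done.

```bash
ls; mkdir -p pics; python3 - <<'E'
from cell import robot
import cv2
for n in ("side","top"):
    d=robot.get_image(n); cv2.imwrite(f"pics/{n}0.png",d["frame"][:,:,::-1])
    print(n,{k:v for k,v in d.items() if k not in("frame","range_z")},(d["range_z"]>0).mean())
print(robot.state())
E
```

```text
cell.py
drive.py
pics
side {'fov_y': 55.476929870923996, 'cx': 314.27679365968913, 'cy': 241.21581439947136, 'origin': array([0.41320266, 0.96079351, 0.74991764]), 'orientation': array([ 0.98985737, -0.01339865, -2.91494447])} 0.9958430989583333
top {'fov_y': 53.13227066856663, 'cx': 325.8418149759883, 'cy': 240.1538528600265, 'origin': array([ 0.42704695, -0.02246775,  1.24198709]), 'orientation': array([ 1.88829561e-01, -5.84836249e-04, -1.56964519e+00])} 0.9960677083333334
{'clock': 0.1, 'q': array([ 1.22927375,  0.70699522, -0.02762594,  1.48493491,  0.02197851,
        0.95092816, -0.07544156]), 'qvel': array([ 0.00141298, -0.00208827,  0.00193305,  0.00042129,  0.0002711 ,
        0.00044521, -0.00042762]), 'joint_efforts': array([ 2.87274735e-03, -8.84279895e+01,  1.23670645e+00, -2.36458540e+01,
        1.70393160e-02,  4.98295587e-03, -7.27654992e-05]), 'eef_pos': array([ 0.16976651, -0.54912044,  0.23090437]), 'eef_rot': array([-3.14062837e+00,  6.26630127e-06,  2.99874281e-01]), 'force': array([-0.21408942, -0.21487421,  0.23010685]), 'wrist_torque': array([ 0.00460872, -0.05799263,  0.01425583]), 'finger_force': 0.0, 'finger_gap': 0.08548963966583377}
```
View pics/side0.png

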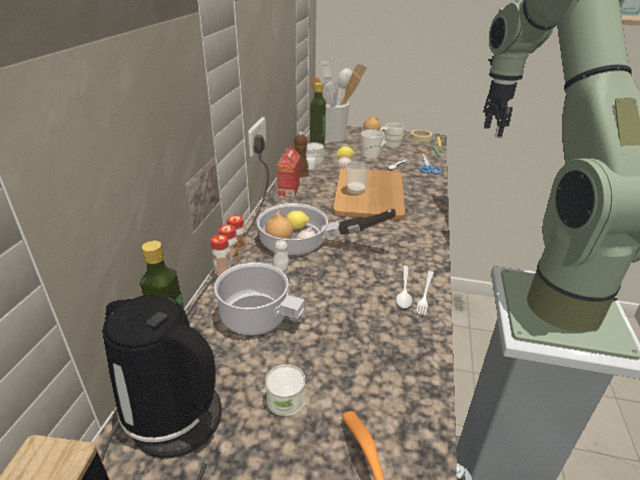

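View pics/top0.png

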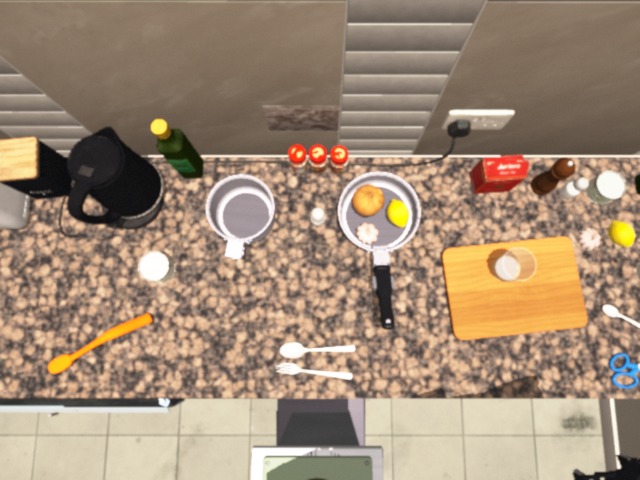

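The side view shows the saucepan near (252,297) with its socket at (290,307), and the saute pan near (293,228) with its handle running to (392,215). In the top view the saucepan is at (241,209) with its socket at (235,248), and the saute pan is at (379,212) with its handle from (381,255) to (388,325). I'll enlarge both.

```bash
cat > h.py <<'E'
import numpy as np, cv2
from cell import robot
from scipy.spatial.transform import Rotation as Ro
def cam(n):
    d=robot.get_image(n); d["f"]=240/np.tan(np.radians(d["fov_y"])/2); d["R"]=Ro.from_euler("xyz",d["orientation"]).as_matrix(); return d
def ray(d,u,v): return d["R"]@np.array([(u-d["cx"])/d["f"],-(v-d["cy"])/d["f"],-1.])
def cloud(d):
    v,u=np.mgrid[:480,:640]; z=d["range_z"]
    p=np.stack([(u-d["cx"])/d["f"]*z,-(v-d["cy"])/d["f"]*z,-z],-1)@d["R"].T+d["origin"]; p[z==0]=np.nan; return p
def proj(d,P):
    c=(np.asarray(P)-d["origin"])@d["R"]; return np.stack([d["cx"]-d["f"]*c[...,0]/c[...,2],d["cy"]+d["f"]*c[...,1]/c[...,2]],-1)
def tri(da,pa,db,pb):
    a,b=ray(da,*pa),ray(db,*pb); s=np.linalg.lstsq(np.stack([a,-b],1),db["origin"]-da["origin"],rcond=None)[0]
    A=da["origin"]+s[0]*a;B=db["origin"]+s[1]*b; return (A+B)/2,np.linalg.norm(A-B)
def crop(d,x0,y0,w,h,k,name): cv2.imwrite(f"pics/{name}.png",cv2.resize(d["frame"][y0:y0+h,x0:x0+w,::-1],None,fx=k,fy=k,interpolation=cv2.INTER_CUBIC))
E
python3 - <<'E'
from h import *
t=cam("top");s=cam("side")
a=np.vstack
def up(d,x,y,w,h,k): return cv2.resize(d["frame"][y:y+h,x:x+w,::-1],None,fx=k,fy=k,interpolation=cv2.INTER_CUBIC)
# top: saucepan socket | handle
A=np.hstack([up(t,215,225,50,75,8),up(t,360,240,50,75,8)])
cv2.imwrite("pics/topc.png",A)
B=np.vstack([up(s,310,195,100,55,6)[:, :600],up(s,260,285,100,40,6)]); cv2.imwrite("pics/sidec.png",B)
ct,cs=cloud(t),cloud(s)
np.savez("c0.npz",t=ct,s=cs)
# worktop
for n,c in(("t",ct),("s",cs)):
    m=(abs(c[...,2])<.02)&(c[...,0]>.35)&(c[...,0]<.6)&(abs(c[...,1])<.3); print(n,"table z",np.median(c[m][:,2]))
# rims: circle fit of points at rim height
from scipy.optimize import least_squares
for nm,p0,hz,r0 in(("saute",(379,212),.062,.1),("sauce",(241,209),.092,.08)):
    for n,c,d in(("t",ct,t),("s",cs,s)):
        q=ray(t,*p0);g=t["origin"]+q*(t["origin"][2]-hz)/-q[2]
        P=c.reshape(-1,3);P=P[np.isfinite(P[:,2])&(abs(P[:,2]-hz)<.006)]
        r=np.hypot(*(P[:,:2]-g[:2]).T);P=P[abs(r-r0)<.025]
        f=least_squares(lambda x:np.hypot(P[:,0]-x[0],P[:,1]-x[1])-x[2],[*g[:2],r0],loss="soft_l1",f_scale=.002)
        print(nm,n,len(P),f.x.round(4),g)
E
```

```text
t table z -0.0005452669726330184
s table z -7.942421919959752e-05
saute t 821 [ 0.7263 -0.1562  0.1009] [ 0.72528065 -0.15738232  0.062     ]
saute s 472 [ 0.7251 -0.1538  0.1006] [ 0.72528065 -0.15738232  0.062     ]
sauce t 580 [0.7292 0.1906 0.0808] [0.72488441 0.18673259 0.092     ]
sauce s 543 [0.7284 0.194  0.081 ] [0.72488441 0.18673259 0.092     ]
```

View pics/topc.png

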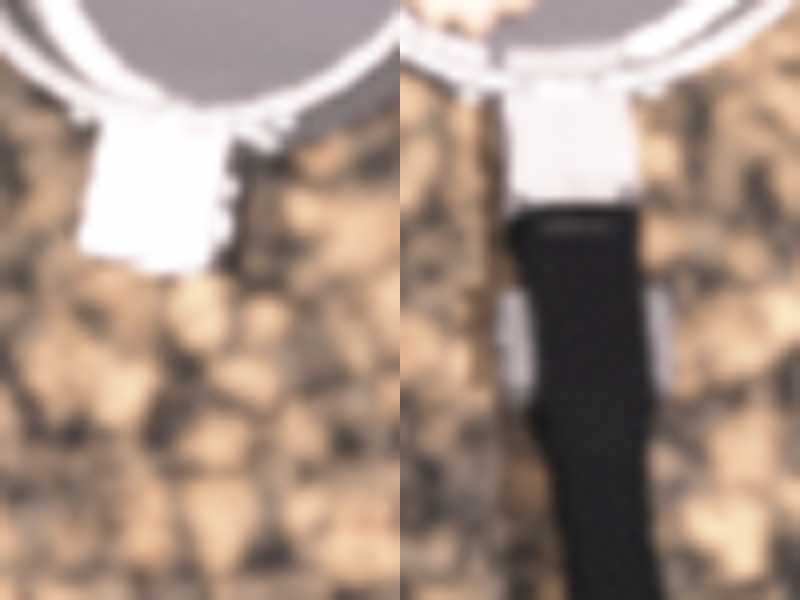

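View pics/sidec.png

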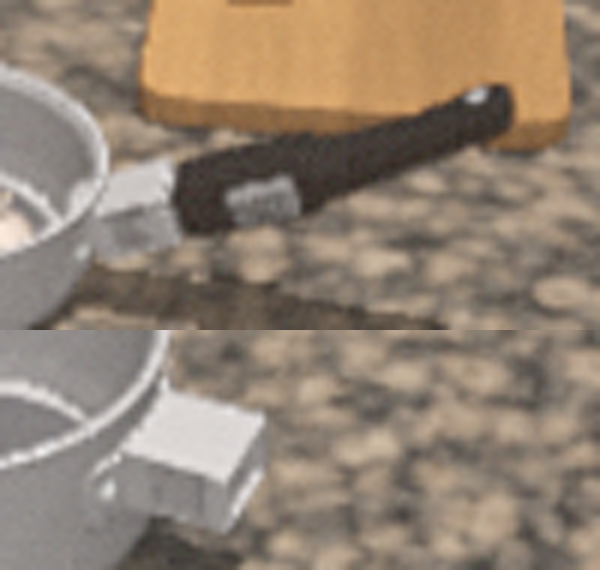

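The top crop shows the saucepan socket's end corners at full-image (224.8,256.3) and (241.3,259). The outer button faces are at about (372.5,283) and (394.2,283), and the collar's front edge is at row 266. In the side crop the left button face is centred at (353.8,228.7), the hanging hole is at (389.7,210.8), and the top edge of the saucepan mouth runs from about (294,304.7) to (304.3,298.5).

```bash
python3 - <<'E'
from h import *
t=cam("top");s=cam("side");ct,cs=cloud(t),cloud(s)
C={"saute":np.array([.7257,-.155]),"sauce":np.array([.7288,.1923])}
print("btn_l tri",tri(t,(373,283.1),s,(353.8,228.7)))
print("mouth corner L top",tri(t,(224.8,256.3),s,(294,304.7)),"R",tri(t,(241.3,259),s,(304.3,298.5)))
# saucepan socket top surface
for n,c,d in(("t",ct,t),("s",cs,s)):
    P=c[np.isfinite(c[...,2])]; r=np.hypot(*(P[:,:2]-C["sauce"]).T)
    m=(abs(P[:,2]-.072)<.005)&(r>.088)&(r<.135)&(P[:,0]<C["sauce"][0]); Q=P[m]
    rect=cv2.minAreaRect((Q[:,:2]*1000).astype(np.float32)); 
    v=C["sauce"]-Q[:,:2].mean(0); print(n,"sock",len(Q),rect,"z",np.median(Q[:,2]),"mean",Q.mean(0),"yaw",np.arctan2(v[1],v[0]),"rmax",r[m].max())
    # handle dark points
    F=d["frame"][np.isfinite(c[...,2])].astype(int)
    m=(F.max(1)<75)&(P[:,2]>.045)&(P[:,0]>.38)&(P[:,0]<.62)&(abs(P[:,1]+.16)<.06); Q=P[m]
    cc,dd=Q.mean(0),np.linalg.svd(Q-Q.mean(0),full_matrices=False)[2][0]; dd*=np.sign(dd[0])
    v=C["saute"]-cc[:2]
    print(n,"handle",len(Q),cc,dd,"yaw",np.arctan2(dd[1],dd[0]),"yaw from pan",np.arctan2(v[1],v[0]),"slope",np.arcsin(dd[2]),Q.min(0),Q.max(0))
# predicted points vs pixel for yaw guess
E
```

```text
btn_l tri (array([ 0.54326935, -0.138146  ,  0.0718463 ]), np.float64(0.0016762482899433215))
mouth corner L top (array([0.6139364 , 0.22514797, 0.08075554]), np.float64(0.010958635325949671)) R (array([0.60471552, 0.18592376, 0.06918284]), np.float64(0.0023301447148504867))
t sock 210 ((625.339599609375, 205.75474548339844), (37.942623138427734, 35.8253173828125), 83.2099838256836) z 0.07139118641565434 mean [0.62494825 0.20573371 0.07148388] yaw -0.12864036552695768 rmax 0.1232700502942915
t handle 795 [ 0.51689042 -0.16106233  0.09638849] [ 0.91947218  0.03084188 -0.39194349] yaw 0.03353045064722316 yaw from pan 0.029024645696309123 slope -0.40274315459328736 [ 0.43586971 -0.17947282  0.05442041] [ 0.58735836 -0.13965847  0.13523914]
s sock 196 ((624.8038330078125, 208.1331329345703), (41.08133316040039, 36.68313217163086), 80.97401428222656) z 0.07175775133617873 mean [0.62464719 0.20934684 0.07170839] yaw -0.16223299566349633 rmax 0.12473776542053047
s handle 464 [ 0.51408823 -0.15082664  0.09287599] [ 0.91753017  0.02632633 -0.39679379] yaw 0.02868473905947548 yaw from pan -0.019719209872866548 slope -0.4080212471444784 [ 0.43602513 -0.17529722  0.05056706] [ 0.58628959 -0.13578157  0.13493413]
```

Careful with the scale: shifts go in units of 25 mm and turns go in units of 0.25 rad. That gives: 0.0275 m is 1.1, -0.0269 m is -1.076, 0.09 rad is 0.36.

```bash
python3 drive.py '[0.085, 0, 0, 0, 0.36, 0.085, 0, 0, 0, 0.36, 0.085, 0, 0, 0, 0.36, 0.085, 1.1, -1.076, 0, 0, 0.085, 1.1, -1.076, 0, 0, 0.085, 1.1, -1.076, 0, 0, 0.085, 1.1, -1.076, 0, 0, 0.085, 1.1, -1.076, 0, 0, 0.085, 1.1, -1.076, 0, 0, 0.085, 1.1, -1.076, 0, 0, 0.085, 1.1, -1.076, 0, 0, 0.085, 1.1, -1.076, 0, 0]' 20; python3 -c "
from cell import robot
print(robot.hold_point_z)"
```

```text
clock: 1.3
eef_pos: [0.411, -0.2984, 0.2314]
eef_rot: [-3.142, -0.0, 0.03]
force: [0.5, -0.5, -0.9]
finger_gap: 0.0854
finger_force: 0.0
0.0187
```

```bash
python3 drive.py '[0.085, 1.096, -1.068, 0, 0, 0.085, 1.096, -1.068, 0, 0, 0.085, 1.096, -1.068, 0, 0, 0.085, 1.096, -1.068, 0, 0, 0.085, 1.096, -1.068, 0, 0, 0.085, 0, 0, 1.2, 0, 0.085, 0, 0, 1.2, 0, 0.085, 0, 0, 1.2, 0, 0.085, 0, 0, 1.2, 0, 0.085, 0, 0, 1.2, 0, 0.07, 0, 0, 0.88, 0, 0.065, 0, 0, 0, 0]' 20; python3 - <<'E'
from h import *
t=cam("top");s=cam("side")
k=8
A=cv2.resize(s["frame"][190:250,315:400,::-1],None,fx=7,fy=7,interpolation=cv2.INTER_CUBIC)
B=cv2.resize(t["frame"][240:300,340:425,::-1],None,fx=7,fy=7,interpolation=cv2.INTER_CUBIC)[:170]
cv2.imwrite("pics/g1.png",np.vstack([A,B]))
print(proj(s,[.544,-.161,.061]))
E
```

```text
clock: 2.3
eef_pos: [0.5411, -0.1619, 0.0556]
eef_rot: [-3.14, 0.005, 0.03]
force: [0.1, 0.5, -1.1]
finger_gap: 0.0656
finger_force: 0.0
[354.25319829 227.77604076]
```

View pics/g1.png

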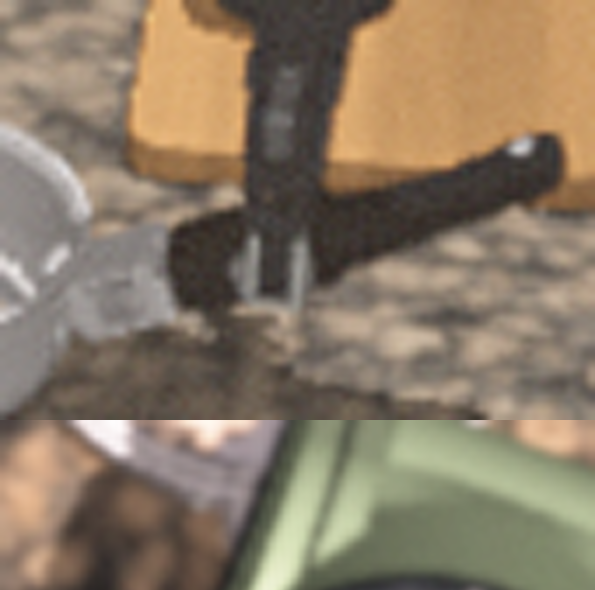

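The side view shows the near finger over the button at (354,233), with the button showing evenly on either side of it, so the grasp is aligned. Next is a light, position-limited grip.

```bash
python3 drive.py '[0.056, 0, 0, 0, 0, 0.052, 0, 0, 0, 0, 0.052, 0, 0, 0, 0, 0.052, 0, 0, 0, 0]' 20; python3 drive.py '[0.051, 0, 0, 0, 0, 0.051, 0, 0, 0, 0, 0.051, 0, 0, 0, 0]' 20
```

```text
clock: 2.73
eef_pos: [0.5435, -0.1624, 0.0603]
eef_rot: [3.141, -0.002, 0.03]
force: [-0.4, 1.4, 4.2]
finger_gap: 0.0521
finger_force: 2.9
clock: 2.98
eef_pos: [0.5433, -0.1623, 0.06]
eef_rot: [-3.141, -0.001, 0.03]
force: [-1.0, 2.4, 9.1]
finger_gap: 0.0512
finger_force: 9.3
```

Scaled: 0.0009 m is 0.036, -0.0005 m is -0.02.

```bash
python3 drive.py '[0.051, 0, 0, -0.02, 0, 0.051, 0.036, 0, 0.016, 0, 0.051, 0.036, 0, 0.016, 0, 0.051, 0.036, 0, 0.016, 0, 0.051, 0, 0, 0, 0]'; python3 drive.py '[0.051, 0.036, 0, 0.016, 0, 0.051, 0.036, 0, 0.016, 0, 0.051, 0, 0, 0, 0, 0.051, 0, 0, 0, 0]'
```

```text
clock: 3.4
eef_pos: [0.5452, -0.1621, 0.059]
eef_rot: [-3.141, 0.001, 0.03]
force: [-6.2, 3.1, 9.7]
finger_gap: 0.0511
finger_force: 9.3
clock: 3.73
eef_pos: [0.5471, -0.1621, 0.0582]
eef_rot: [-3.141, 0.001, 0.03]
force: [-4.1, 3.0, 6.7]
finger_gap: 0.0511
finger_force: 7.1
```

```bash
python3 drive.py '[0.051, 0.036, 0, 0.016, 0, 0.051, 0, 0, 0, 0, 0.051, 0, 0, 0, 0]'; python3 drive.py '[0.051, 0.036, 0, 0.016, 0, 0.051, 0, 0, 0, 0, 0.051, 0, 0, 0, 0]'
```

```text
clock: 3.98
eef_pos: [0.5479, -0.1622, 0.0578]
eef_rot: [-3.141, 0.001, 0.03]
force: [-4.3, 2.5, 7.5]
finger_gap: 0.0508
finger_force: 7.4
clock: 4.23
eef_pos: [0.5487, -0.1622, 0.0573]
eef_rot: [-3.141, 0.001, 0.03]
force: [-5.5, 1.4, 6.4]
finger_gap: 0.0511
finger_force: 7.4
```

Scaled: 0.0009 m is 0.036, 0.0004 m is 0.016.

```bash
python3 drive.py '[0.051, 0.036, 0, 0.016, 0, 0.051, 0, 0, 0, 0, 0.051, 0, 0, 0, 0]'; python3 drive.py '[0.045, 0, 0, -0.02, 0, 0.04, 0, 0, -0.02, 0, 0.036, 0, 0, -0.02, 0, 0.036, 0, 0, 0, 0, 0.036, 0, 0, 0, 0]' 25
```

```text
clock: 4.48
eef_pos: [0.5494, -0.1622, 0.0569]
eef_rot: [-3.141, 0.001, 0.03]
force: [-6.4, 2.5, 5.4]
finger_gap: 0.0512
finger_force: 7.4
clock: 4.9
eef_pos: [0.5494, -0.1621, 0.0586]
eef_rot: [-3.141, 0.002, 0.03]
force: [-7.4, 2.7, 10.1]
finger_gap: 0.037
finger_force: 25.0
```

Scaled: -0.0018 m is -0.072, -0.00085 m is -0.034.

```bash
python3 drive.py '[0.036, -0.072, 0, -0.034, 0, 0.036, -0.072, 0, -0.034, 0, 0.036, -0.072, 0, -0.034, 0, 0.036, -0.072, 0, -0.034, 0, 0.036, -0.072, 0, -0.034, 0, 0.036, 0, 0, 0, 0]'
```

```text
clock: 5.4
eef_pos: [0.5409, -0.1624, 0.0625]
eef_rot: [-3.141, 0.0, 0.03]
force: [-0.7, 2.3, -2.6]
finger_gap: 0.0365
finger_force: 25.5
```

```bash
python3 drive.py '[0.036, -0.144, 0, -0.068, 0, 0.036, -0.144, 0, -0.068, 0, 0.036, -0.144, 0, -0.068, 0, 0.036, -0.144, 0, -0.068, 0, 0.036, -0.144, 0, -0.068, 0, 0.036, -0.216, 0, -0.1, 0, 0.036, -0.216, 0, -0.1, 0, 0.036, -0.216, 0, -0.1, 0, 0.036, -0.216, 0, -0.1, 0, 0.036, -0.216, 0, -0.1, 0, 0.036, 0, 0, 0, 0]'; python3 - <<'E'
from h import *
t=cam("top");s=cam("side")
A=cv2.resize(s["frame"][170:260,305:430,::-1],None,fx=6,fy=6,interpolation=cv2.INTER_CUBIC)
cv2.imwrite("pics/g2.png",A)
E
```

```text
clock: 6.32
eef_pos: [0.4953, -0.1641, 0.0839]
eef_rot: [3.141, 0.0, 0.029]
force: [-0.5, -0.4, -1.6]
finger_gap: 0.0366
finger_force: 25.3
```

View pics/g2.png

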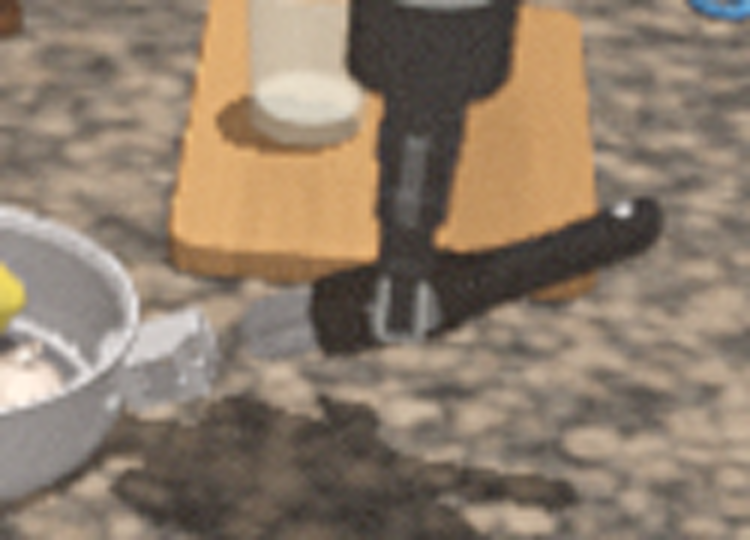

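The side view shows the handle clear of the saute socket: the nose tip is near (346,224) and the socket mouth near (340,227). It is held by both buttons and still pitched at about 23°. The tool can only point down, so I'll carry the handle to open worktop in front of the saucepan and press it gently on the surface to level it in the pads.

Scaled: -0.03 m is -1.2, -0.025 m is -1, 0.045 rad is 0.18.

```bash
python3 drive.py '[0.036, -0.4, 0, -0.4, 0.16, 0.036, 0, 0, -1, 0.18, 0.036, 0, 0, -1, 0.18, 0.036, -0.12, -0.48, 0, 0.16, 0.036, -0.24, -1, 0, 0, 0.036, -0.24, -1.2, 0, 0, 0.036, -0.24, -1.2, 0, 0, 0.036, -0.24, -1.2, 0, 0, 0.036, -0.24, -1.2, 0, 0, 0.036, -0.24, -1.2, 0, 0, 0.036, -0.24, -1.2, 0, 0, 0.036, -0.24, -1.2, 0, 0]' 30;  python3 drive.py '[0.036, -0.24, -1.2, 0, 0, 0.036, -0.24, -1.2, 0, 0, 0.036, -0.24, -1.2, 0, 0, 0.036, -0.24, -1, 0, 0, 0.036, -0.12, -0.48, 0, 0, 0.036, 0, 0, 0, 0]'
```

```text
clock: 7.42
eef_pos: [0.4696, 0.0892, 0.1433]
eef_rot: [-3.141, -0.0, -0.14]
force: [1.0, -0.4, -0.9]
finger_gap: 0.0368
finger_force: 27.3
clock: 7.92
eef_pos: [0.4601, 0.2201, 0.143]
eef_rot: [-3.141, 0.001, -0.136]
force: [-0.5, 0.6, -1.7]
finger_gap: 0.0364
finger_force: 27.3
```

```bash
python3 drive.py '[0.036, 0, 0, 0.8, 0, 0.036, 0, 0, 1.2, 0, 0.036, 0, 0, 1.2, 0, 0.036, 0, 0, 0.8, 0, 0.036, 0, 0, 0.32, 0, 0.036, 0, 0, 0.2, 0, 0.036, 0, 0, 0, 0]'; python3 drive.py '[0.036, 0, 0, 0.16, 0, 0.036, 0, 0, 0.16, 0, 0.036, 0, 0, 0.16, 0, 0.036, 0, 0, 0, 0]'
```

```text
clock: 8.5
eef_pos: [0.4609, 0.2165, 0.0303]
eef_rot: [3.141, 0.0, -0.141]
force: [0.3, -1.0, -1.3]
finger_gap: 0.0363
finger_force: 27.3
clock: 8.83
eef_pos: [0.4609, 0.2172, 0.0182]
eef_rot: [-3.141, -0.0, -0.14]
force: [-0.4, 0.4, 0.1]
finger_gap: 0.0369
finger_force: 26.6
```

```bash
python3 drive.py '[0.036, 0, 0, 0.08, 0, 0.036, 0, 0, 0.08, 0, 0.036, 0, 0, 0.08, 0, 0.036, 0, 0, 0, 0]'
```

```text
clock: 9.17
eef_pos: [0.4605, 0.2171, 0.0121]
eef_rot: [-3.142, 0.0, -0.14]
force: [-0.5, 1.4, 1.8]
finger_gap: 0.0368
finger_force: 26.9
```

Scaled: 0.0015 m is 0.06.

```bash
python3 drive.py '[0.036, 0, 0, 0.06, 0, 0.036, 0, 0, 0.06, 0, 0.036, 0, 0, 0.06, 0, 0.036, 0, 0, 0, 0]'; python3 drive.py '[0.036, 0, 0, 0.04, 0, 0.036, 0, 0, 0.04, 0, 0.036, 0, 0, 0, 0]'
```

```text
clock: 9.5
eef_pos: [0.4603, 0.2171, 0.0078]
eef_rot: [-3.142, 0.001, -0.14]
force: [-2.9, 0.4, 3.0]
finger_gap: 0.0366
finger_force: 27.4
clock: 9.75
eef_pos: [0.4604, 0.2172, 0.0058]
eef_rot: [-3.142, 0.001, -0.14]
force: [-2.8, 1.3, 4.1]
finger_gap: 0.0368
finger_force: 27.5
```

```bash
cat > prof.py <<'E'
from h import *
st=robot.state(); o=st["eef_pos"]; ps=Ro.from_euler("xyz",st["eef_rot"]).as_matrix()[:2,0]; ps/=np.linalg.norm(ps)
print(st["clock"],o.round(4))
for n in("side","top"):
    P=cloud(cam(n)).reshape(-1,3);P=P[np.isfinite(P[:,2])]
    r=P[:,:2]-o[:2]; a=r@ps; b=r@np.array([-ps[1],ps[0]])
    m=(abs(b)<.03)&(a>-.14)&(a<.1)&(P[:,2]>max(.008,o[2]-.04))&(P[:,2]<o[2]+.09)&((abs(a)>.02))
    for x in range(-130,100,10):
        k=m&(abs(a*1000-x-5)<5)
        if k.sum()>3: print(n,x+5,k.sum(),"z",(1000*np.percentile(P[k,2],[5,50,95])).round(1),"b",(1000*np.percentile(b[k],[5,50,95])).round(1))
E
python3 prof.py
```

```text
9.75 [0.4604 0.2172 0.0058]
side -125 13 z [29.4 38.9 42.1] b [-5.4  4.4 11.6]
side -115 66 z [27.9 40.1 42.5] b [-9.5  8.7 15.6]
side -105 65 z [26.9 39.3 41.8] b [-8.7 10.3 15.8]
side -95 66 z [24.  36.9 40.5] b [-8.4  9.  16.1]
side -85 61 z [22.7 35.2 38.3] b [-8.7 10.6 15.5]
side -75 64 z [20.7 33.1 36.7] b [-8.7  8.7 14.6]
side -65 61 z [18.7 31.3 35.5] b [-5.3 10.2 14.6]
side -55 64 z [16.4 30.2 33.8] b [-7.3  9.1 15.2]
side -45 65 z [14.4 29.  33. ] b [-7.5 10.3 16.1]
side -35 71 z [13.4 29.4 32.8] b [-9.6 11.  17.4]
side -25 84 z [12.5 29.6 33.3] b [-13.3  11.3  18.8]
side 25 58 z [ 8.9 26.4 32.1] b [ 0.9 17.9 20.1]
side 35 80 z [10.6 29.7 32.8] b [-12.1  14.3  20.9]
side 45 59 z [10.3 25.9 32.3] b [-12.    8.7  20.3]
side 55 67 z [ 9.7 24.4 27. ] b [-10.5   7.3  14.7]
side 65 57 z [ 9.3 24.9 27.7] b [-11.3   7.4  14.9]
side 75 49 z [ 8.8 23.7 26.4] b [-9.6  5.6 12.4]
top -125 5 z [37.9 40.3 41.3] b [-6.9 -3.2  1.3]
top -115 47 z [36.1 40.6 44.3] b [-14.7  -2.1  10.5]
top -105 57 z [33.5 39.9 44. ] b [-16.  -4.  11.]
top -95 53 z [33.  37.  41.4] b [-16.1  -1.9  10.9]
top -85 53 z [29.  36.1 40.8] b [-15.1  -2.4  11.2]
top -75 46 z [28.8 33.7 38. ] b [-14.7  -3.6  10.8]
top -65 22 z [23.8 31.5 33.7] b [-15. -10.  -4.]
top -55 15 z [19.1 27.4 35. ] b [-15.7 -13.2  -8.8]
top -45 8 z [18.7 25.  26.2] b [-16.6 -15.6 -13.7]
top -35 10 z [16.  26.9 28.9] b [-17.9 -16.7 -14.5]
top -25 11 z [ 9.3 24.6 30.9] b [-19.1 -18.1 -15.5]
top 25 19 z [14.1 27.2 32.7] b [-19.4 -17.  -12.3]
top 35 30 z [18.7 29.3 33.9] b [-21.3 -15.   -5.7]
top 45 33 z [20.6 27.4 33.1] b [-20.2  -9.7  -0.7]
top 55 34 z [11.3 24.1 27.8] b [-14.1  -5.5   4.7]
top 65 41 z [10.4 24.4 28.6] b [-14.2  -3.9   8.8]
top 75 38 z [19.2 24.4 28.7] b [-12.4  -1.5   8.8]
```

Scaled: -0.0153 m is -0.612, -0.015 m is -0.6.

```bash
python3 drive.py '[0.036, 0, 0, 0.04, 0, 0.036, 0, 0, 0, 0, 0.036, 0, 0, -0.48, 0, 0.036, 0, 0, -0.6, 0, 0.036, 0, 0, -0.612, 0, 0.036, 0, 0, 0, 0, 0.036, 0.48, -0.128, 0, 0, 0.036, 0.52, -0.128, 0, 0, 0.036, 0.52, -0.128, 0, 0, 0.036, 0.48, -0.128, 0, 0, 0.036, 0, 0, 0, 0]'; cat >> prof.py <<'E'
    # saucepan socket in the tool's frame
    k=(abs(b)<.06)&(a>.08)&(a<.145)&(abs(P[:,2]-.072)<.005)
    rect=cv2.minAreaRect(np.stack([a[k],b[k]],1).astype(np.float32)*1000)
    print(n,"socket top z",np.median(P[k,2]),k.sum(),rect)
    for x in range(95,140,5):
        q=k&(abs(a*1000-x-2.5)<2.5)
        if q.sum()>3: print("  ",x+2.5,q.sum(),(1000*np.percentile(b[q],[3,50,97])).round(1))
E
python3 prof.py
python3 - <<'E'
from h import *
t=cam("top");s=cam("side")
A=cv2.resize(s["frame"][275:335,255:355,::-1],None,fx=6,fy=6,interpolation=cv2.INTER_CUBIC)
B=cv2.resize(t["frame"][235:275,195:295,::-1],None,fx=6,fy=6,interpolation=cv2.INTER_CUBIC)
cv2.imwrite("pics/g3.png",np.vstack([A,B])[:600])
E
```

```text
clock: 10.77
eef_pos: [0.5138, 0.2225, 0.0464]
eef_rot: [-3.142, -0.001, -0.141]
force: [-0.2, 0.6, -2.3]
finger_gap: 0.0368
finger_force: 27.3
10.7667 [0.5138 0.2225 0.0464]
side -125 19 z [68.  77.1 80.5] b [-8.1  4.8 12.2]
side -115 63 z [68.4 78.6 81.6] b [-7.6  9.7 15.8]
side -105 69 z [65.4 77.7 81. ] b [-8.4 10.1 15.9]
side -95 63 z [62.6 75.9 79.6] b [-6.7 10.  15.1]
side -85 62 z [60.3 74.2 77.6] b [-7.8 10.7 15.7]
side -75 61 z [59.8 72.2 75.4] b [-6.9  9.4 15.4]
side -65 65 z [57.2 70.5 74.3] b [-8.3 10.5 14.9]
side -55 60 z [57.7 70.2 72.7] b [-8.  10.1 16.2]
side -45 66 z [54.9 68.7 72.4] b [-7.4 11.7 16.4]
side -35 76 z [53.2 68.8 72.5] b [-9.2 11.6 17.6]
side -25 90 z [49.  69.9 73.4] b [-12.3  13.   19.3]
side 25 47 z [45.9 61.2 72.7] b [ 8.7 18.1 20. ]
side 35 80 z [49.7 69.9 73.7] b [-6.1 16.8 21. ]
side 45 56 z [51.2 67.4 73.7] b [-9.5  9.9 21.4]
side 55 66 z [50.6 66.2 69.2] b [-9.3  8.7 14.4]
side 65 64 z [47.9 65.9 68.2] b [-9.7  8.7 14.5]
side 75 49 z [50.3 65.9 68.4] b [-10.8   5.6  12.9]
side 95 92 z [46.2 59.9 73.5] b [-17.6   1.   20.7]
side socket top z 0.
[... 1073 characters left out ...]
 -16.2  -9.2]
top 45 34 z [48.8 66.2 72.8] b [-20.  -10.2  -0.2]
top 55 41 z [53.5 65.3 69.7] b [-14.7  -5.8   5.4]
top 65 47 z [52.4 66.3 69.5] b [-14.6  -4.3   8.9]
top 75 39 z [55.7 65.5 68.3] b [-13.1  -3.    8.7]
top 95 52 z [43.8 68.5 73.9] b [-19.6  -1.2  15.9]
top socket top z 0.07135475783364931 272 ((119.58478546142578, -0.6953620910644531), (48.556243896484375, 72.72779083251953), 0.467708021402359)
   97.5 30 [-18.6  -1.1  16.9]
   102.5 30 [-16.6   1.   17.5]
   107.5 30 [-18.6  -1.   15.8]
   112.5 31 [-17.9   2.2  17.1]
   117.5 31 [-18.9  -1.5  17. ]
   122.5 28 [-18.9  -2.   16.8]
   127.5 30 [-18.2  -1.   17.6]
   132.5 32 [-19.4   1.   18.1]
   137.5 23 [-23.4  -8.7  21. ]
```

View pics/g3.png

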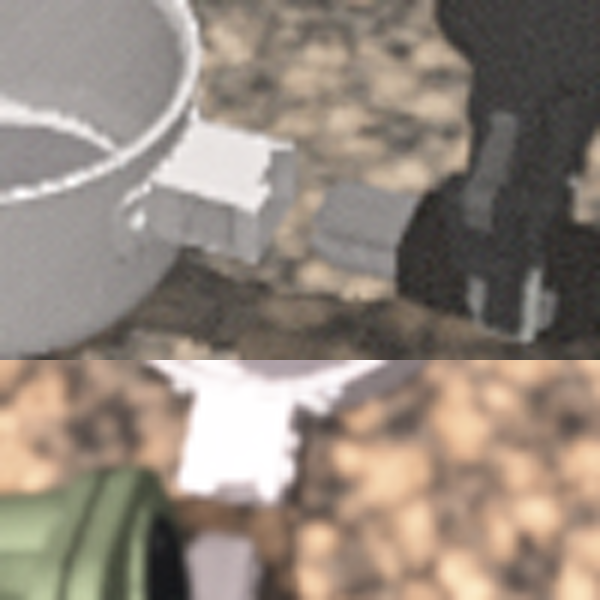

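The side crop shows the nose level, pointing at the socket with its tip about 13 mm short of the mouth. In the top crop the nose centre-line (col ~223 at row 545) lies on the socket's axis. Now I'll insert it in steps.

Scaled: 0.004 m is 0.16, 0.003 m is 0.12.

```bash
python3 drive.py '[0.036, 0.16, 0, 0, 0, 0.036, 0.16, 0, 0, 0, 0.036, 0.16, 0, 0, 0, 0.036, 0.12, 0, 0, 0, 0.036, 0.12, 0, 0, 0, 0.036, 0, 0, 0, 0]'; python3 drive.py '[0.036, 0.08, 0, 0, 0, 0.036, 0.08, 0, 0, 0, 0.036, 0.08, 0, 0, 0, 0.036, 0.08, 0, 0, 0, 0.036, 0, 0, 0, 0]'
```

```text
clock: 11.47
eef_pos: [0.5304, 0.22, 0.0472]
eef_rot: [-3.142, -0.0, -0.141]
force: [0.8, -0.2, -1.9]
finger_gap: 0.0366
finger_force: 27.3
clock: 11.88
eef_pos: [0.5381, 0.219, 0.0472]
eef_rot: [-3.141, -0.0, -0.14]
force: [1.0, 0.5, -1.8]
finger_gap: 0.0364
finger_force: 27.3
```

Scaled: 0.002 m is 0.08.

```bash
python3 drive.py '[0.036, 0.08, 0, 0, 0, 0.036, 0.08, 0, 0, 0, 0.036, 0.08, 0, 0, 0, 0.036, 0.08, 0, 0, 0, 0.036, 0.08, 0, 0, 0, 0.036, 0, 0, 0, 0]'; python3 drive.py '[0.036, 0.06, 0, 0, 0, 0.036, 0.06, 0, 0, 0, 0.036, 0.06, 0, 0, 0, 0.036, 0.06, 0, 0, 0, 0.036, 0, 0, 0, 0]'
```

```text
clock: 12.38
eef_pos: [0.548, 0.2176, 0.0472]
eef_rot: [-3.142, -0.0, -0.14]
force: [-0.2, -1.0, -1.1]
finger_gap: 0.0368
finger_force: 27.3
clock: 12.8
eef_pos: [0.5539, 0.2168, 0.0472]
eef_rot: [-3.142, -0.0, -0.14]
force: [0.1, -0.0, -0.9]
finger_gap: 0.0364
finger_force: 27.3
```

Scaled: 0.0015 m is 0.06.

```bash
python3 drive.py '[0.036, 0.06, 0, 0, 0, 0.036, 0.06, 0, 0, 0, 0.036, 0.06, 0, 0, 0, 0.036, 0, 0, 0, 0]'; python3 drive.py '[0.036, 0.04, 0, 0, 0, 0.036, 0.04, 0, 0, 0, 0.036, 0, 0, 0, 0, 0.036, 0, 0, 0, 0]';  python3 drive.py '[0.036, 0.04, 0, 0, 0, 0.036, 0.02, 0, 0, 0, 0.036, 0, 0, 0, 0]'
```

```text
clock: 13.13
eef_pos: [0.5584, 0.2161, 0.0472]
eef_rot: [-3.142, -0.0, -0.14]
force: [0.2, 0.3, -1.3]
finger_gap: 0.0363
finger_force: 27.3
clock: 13.47
eef_pos: [0.5598, 0.216, 0.0471]
eef_rot: [-3.142, 0.001, -0.14]
force: [-2.0, 0.5, -1.0]
finger_gap: 0.0366
finger_force: 27.4
clock: 13.72
eef_pos: [0.5615, 0.2158, 0.0472]
eef_rot: [-3.141, 0.0, -0.14]
force: [-3.9, 1.7, -0.9]
finger_gap: 0.0365
finger_force: 27.5
```

Scaled: 0.001 m is 0.04, 0.0005 m is 0.02.

```bash
python3 drive.py '[0.036, 0.04, 0, 0, 0, 0.036, 0.02, 0, 0, 0, 0.036, 0, 0, 0, 0]'; python3 drive.py '[0.036, 0.04, 0, 0, 0, 0.036, 0, 0, 0, 0, 0.036, 0, 0, 0, 0]';  python3 drive.py '[0.036, 0.028, 0, 0, 0, 0.036, 0, 0, 0, 0, 0.036, 0, 0, 0, 0]'
```

```text
clock: 13.97
eef_pos: [0.563, 0.2156, 0.0471]
eef_rot: [-3.142, 0.0, -0.14]
force: [-4.0, 1.2, -1.9]
finger_gap: 0.0366
finger_force: 27.5
clock: 14.22
eef_pos: [0.5639, 0.2154, 0.0471]
eef_rot: [-3.142, 0.0, -0.14]
force: [-4.3, 0.9, -1.6]
finger_gap: 0.0366
finger_force: 27.6
clock: 14.47
eef_pos: [0.5646, 0.2153, 0.0471]
eef_rot: [-3.142, 0.0, -0.14]
force: [-4.5, 0.4, -2.0]
finger_gap: 0.0361
finger_force: 27.6
```

```bash
python3 drive.py '[0.036, 0.024, 0, 0, 0, 0.036, 0, 0, 0, 0, 0.036, 0, 0, 0, 0]'; python3 drive.py '[0.036, 0.024, 0, 0, 0, 0.036, 0, 0, 0, 0, 0.036, 0, 0, 0, 0]'
```

```text
clock: 14.72
eef_pos: [0.5647, 0.2153, 0.047]
eef_rot: [3.142, 0.001, -0.14]
force: [-7.3, 1.6, -0.1]
finger_gap: 0.0365
finger_force: 27.6
clock: 14.97
eef_pos: [0.5647, 0.2153, 0.0469]
eef_rot: [3.141, 0.003, -0.14]
force: [-11.4, 1.3, 0.3]
finger_gap: 0.0365
finger_force: 27.8
```

Scaled: -0.0005 m is -0.02.

```bash
python3 drive.py '[0.036, -0.02, 0, 0, 0, 0.036, 0, 0, 0, 0]'; python3 drive.py '[0.05, 0, 0, 0, 0, 0.06, 0, 0, 0, 0, 0.075, 0, 0, 0, 0, 0.085, 0, 0, 0, 0, 0.085, 0, 0, 0, 0, 0.085, 0, 0, 0, 0]'; python3 - <<'E'
from h import *
t=cam("top");s=cam("side")
A=cv2.resize(s["frame"][275:335,265:365,::-1],None,fx=6,fy=6,interpolation=cv2.INTER_CUBIC)
B=cv2.resize(t["frame"][235:275,195:295,::-1],None,fx=6,fy=6,interpolation=cv2.INTER_CUBIC)
cv2.imwrite("pics/g4.png",np.vstack([A,B])[:600])
E
```

```text
clock: 15.13
eef_pos: [0.5647, 0.2154, 0.047]
eef_rot: [3.142, 0.001, -0.14]
force: [-6.9, 0.8, -1.3]
finger_gap: 0.0367
finger_force: 27.7
clock: 15.63
eef_pos: [0.5657, 0.2152, 0.0473]
eef_rot: [-3.141, -0.001, -0.14]
force: [0.6, -0.5, 0.4]
finger_gap: 0.0853
finger_force: 0.0
```

View pics/g4.png

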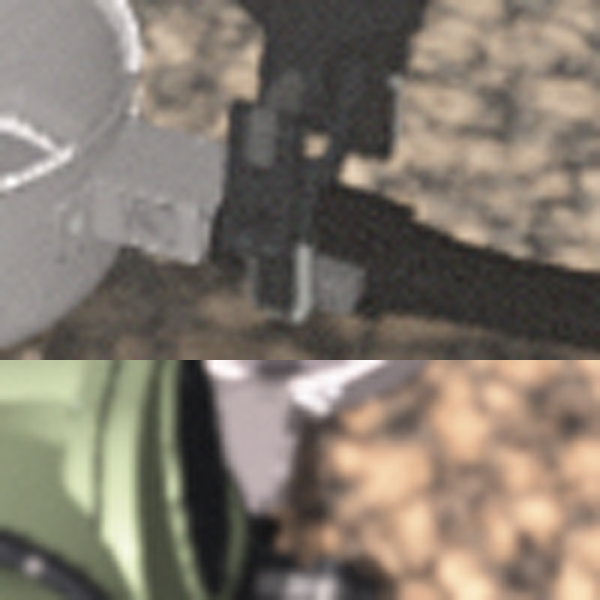

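The gripper is open. The side crop shows the collar close against the mouth and the near button standing out. I'll lift away and inspect.

Careful with the scale: shifts go in units of 25 mm and turns go in units of 0.25 rad. That gives: -0.04 m is -1.6, 0.035 m is 1.4.

```bash
python3 drive.py '[0.085, 0, 0, -0.4, 0, 0.085, 0, 0, -0.8, 0, 0.085, 0, 0, -1.2, 0, 0.085, 0, 0, -1.6, 0, 0.085, 0, 0, -1.6, 0, 0.085, 0, 0, -1.2, 0, 0.085, -0.8, 1.2, 0, 0, 0.085, -0.8, 1.4, 0, 0, 0.085, -0.8, 1.4, 0, 0, 0.085, -0.8, 1.4, 0, 0, 0.085, -0.8, 1.4, 0, 0, 0.085, 0, 0, 0, 0]'; python3 - <<'E'
from h import *
t=cam("top");s=cam("side")
A=cv2.resize(s["frame"][275:330,255:355,::-1],None,fx=6,fy=6,interpolation=cv2.INTER_CUBIC)
B=cv2.resize(t["frame"][238:283,195:295,::-1],None,fx=6,fy=6,interpolation=cv2.INTER_CUBIC)
cv2.imwrite("pics/g5.png",np.vstack([A,B])[:600])
ct,cs=cloud(t),cloud(s)
from scipy.optimize import least_squares
for nm,g,hz,r0 in(("saute",(.7257,-.155),.062,.1),("sauce",(.7288,.1923),.092,.08)):
    for n,c in(("t",ct),("s",cs)):
        P=c.reshape(-1,3);P=P[np.isfinite(P[:,2])&(abs(P[:,2]-hz)<.006)]
        r=np.hypot(*(P[:,:2]-g).T);P=P[abs(r-r0)<.025]
        f=least_squares(lambda x:np.hypot(P[:,0]-x[0],P[:,1]-x[1])-x[2],[*g,r0],loss="soft_l1",f_scale=.002); print(nm,n,f.x.round(4))
E
```

```text
clock: 16.73
eef_pos: [0.4387, 0.0556, 0.2184]
eef_rot: [3.14, 0.001, -0.146]
force: [-1.2, 0.1, -0.2]
finger_gap: 0.0853
finger_force: 0.0
saute t [ 0.7263 -0.1561  0.101 ]
saute s [ 0.7254 -0.1536  0.1009]
sauce t [0.7293 0.1905 0.0808]
sauce s [0.7284 0.1942 0.0809]
```

View pics/g5.png

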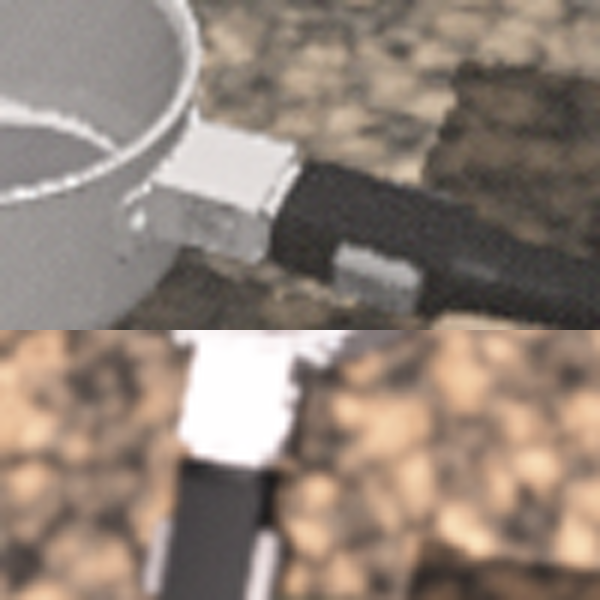

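The final view shows the collar at the saucepan mouth (side image ~(302,308)) and both grey buttons standing fully out, about 52 mm across. Both pan centres are within 1 mm of where they started. Handing in.

```bash
python3 -c "
from cell import robot
print(robot.finish_job())"
```

```text
the job is handed in; nothing more can be done
None
```

The handle is off the saute pan and clipped onto the saucepan, pressed home with both buttons sprung back out; I did not tug it to test the lock. Neither pan moved by more than 1 mm, and the job is handed in.

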